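# Unlock the slide carriage with its thumbwheel

### The job

Unlock the grey carriage on the small rail: roll a fingertip across the top of its knurled brass thumbwheel, stroke after stroke toward the robot, until the wheel has been loosened by two full turns (never as far as two and a half). Then push the carriage with the fingertips by its orange plate along the rail until it is fully home against the blue end stop, and come away. Only touch and push, pick nothing up, and leave the things standing around the rail where they are.

Things in the scene. Friction and masses are not known exactly. Their poses are not given: they have to be found in the camera images.
- rail: dark steel base plate, 76 (x) by 210 (y) mm, fixed to the desk, carrying a bright guide way along its y axis (way top 22 mm above the desk) and at its +y end a blue end stop, 46 mm high. Origin: centre of the underside, on the desk; z up; +y is the way the carriage must be pushed; -x is the side toward the robot (the rail stands turned 0.1 to 0.45 rad clockwise from the robot's axes)
- carriage (a joint): travel of the grey carriage along the rail's +y, m: 0 at the start, 0.078 against the blue end stop. Its body is 66 (x) by 74 (y) mm, its deck 43 mm above the desk, centred at the start 42 mm on the -y side of the rail's origin. Once unlocked it slides with about 3 N of friction and stays where it is left
- lock_pin (a joint): rise of the red lock pin, m: 8 mm thick, upright in the carriage's deck on the +y side of the wheel. While down it engages the rail and holds the carriage; it rises by itself 3 mm per turn of the thumbwheel and is out of the rail from about 0.005 (1.7 turns)
- thumbwheel (a joint): turning of the knurled brass thumbwheel, rad: 0 is tight (a stop), starts between 0 and 0.4, grows as it is loosened, 6.28 a turn. It loosens when the top of its rim is moved toward the robot (rail's -x), turns with about 1.2 N at the rim and stays where it is left. Two neighbouring ridges are white and stand on top when tight
- wheel_axle (a point): centre of the thumbwheel (34 mm across, 16 mm wide in y), 63 mm above the desk; axle along the rail's y; top of the rim 80 mm above the desk. A black housing, 50 (x) by 33 (y) mm, surrounds it up to 67 mm; only the top 13 mm of the wheel stands out. The axle is sprung: pressed down it sinks up to 5 mm, with 2 N at first touch, 9 N fully down
- push_plate (a point): middle of the -y face of the orange upright push plate at the -y end of the carriage, 58 mm above the desk; the plate is 44 mm wide (x), 6 mm thick, its top 65 mm above the desk. Pushing this face toward the rail's +y moves the carriage
- dropper_bottle: small dark dropper bottle, 31 mm across, 68 mm high, loose, beyond the rail; bystander. Origin: centre of the underside
- red_cap: red screw cap, 22 mm across, 13 mm high, loose, on the robot's side of the rail; bystander. Origin: centre of the underside
- wood_knob: round wooden knob, 37 mm across, 16 mm high, loose, beyond the rail; bystander. Origin: centre of the underside
- brush: paint brush, 166 mm long, lying near the front edge of the desk; bystander. Origin: centre of the underside
- label_roll: roll of beige labels, 73 by 86 mm, 62 mm high, near the front edge of the desk; bystander. Origin: centre of the underside

How it is judged:
By the outcome, as a careful person would: the job done as asked, in the order asked, and still so for the second after the job is handed in, with the robot touching nothing.
It also fails if it takes over 72 s, if anything falls off the work surface, if the arm or the gripper's body presses on something with over 40 N, if the wrist force passes 120 N, or if a joint passes its speed limit or range.

### The arm

A 6-joint arm with a two-finger parallel gripper is mounted at the origin on a cart in front of the work surface, level with it; the furniture and walls round the work are solid. World frame = base frame: x ahead of the robot, y to its left, z up, the work surface at z = 0. Lengths are in mm, angles in rad, forces in N, time in s.
With the tool pointing down it reaches from about 350 to 775 mm from the base axis. Payload 7.3 kg.
Tool frame: the origin (TCP) lies on the centre line of the jaws, within the pads' length; the fingertips stand 17 mm ahead of it and the grasp point (between the pads) lies 2 mm behind it; z points along the fingers, y is the line along which they close (so a half turn about z gives the same grasp; the last joint's range is limited). The gripper opens to 92 mm and grips with 3 to 60 N. Pads are 19 mm wide; open, the fingers measure 130 mm over their backs; the gripper's body (75 mm by 190 mm) begins 47 mm behind the grasp point.
Start: joints at [-1.273, 0.342, 1.524, -0, 1.275, -0.146], TCP at [225.445, -474.15, 243.741] pointing down, gripper open.
Joint ranges: [-2.53, 2.53], [-0.77, 2.02], [0.04, 2.7], [-1, 4.14], [0.28, 2.66], [-3.11, 3.11]. Speed limits (rad/s): [2.57, 2.57, 3.14, 3.14, 3.14, 3.14].

### API

Orientations are given as [roll, pitch, yaw] about the fixed x, y, z axes, in that order (R = Rz(yaw) Ry(pitch) Rx(roll)).
In Python, from plant import bot gives the robot as it stands. The module is installed in compiled form; this text tells all that it offers.
- The arm moves only by the shell command python3 -m pendant 'ROWS'. ROWS is JSON, a list of rows, each a list of 3 entries, a list of its own where there are three numbers: the shift along the world's x, y, z as a fraction of full scale, then the turn, a rotation vector about the world's x, y, z as a fraction of full scale, then the opening, from -1 (shut) to 1 (fully open), so that 0 is half open. In form: [[[tx, ty, tz], [rx, ry, rz], claw], ...]. A call has exactly 10 rows; each row shifts and turns the commanded pose from where the row before left it; what a row does not reach is not made up. Full scale, the value 1, is 30 mm for a shift and 0.12 rad for a turn. A row lasts 1/12 s, in which the tool goes at most 41.7 mm and 7.16 degrees, less where a joint would pass 70% of its speed; a pose out of reach is approached as far as the arm can. A call with a number of a shift or a turn outside -1 to 1 is refused whole. A call with a gripper value outside its range is refused whole. The fingers move at their own pace and stop on an object; the grip force is fixed at half the most. Time passes only in rows, so rows that do not move let the fingers close, or fill a call up. It gives the time, the measured TCP pose, the force, the opening and the grip force at its end, in the units of the state.
- bot.get_obs(): the state, without advancing time (a new reading comes with each control period).
- bot.capture(name): name is "scene" or "top" or "wrist"; returns the picture (420x560x3 uint8, blue, green, red); there is no depth.
- bot.camera_params(name): a dict with "fovy" (degrees; the focal length in pixels is half the picture's height over the tangent of half this angle, whatever the lens; pixels are square), "cx", "cy" (the principal point, pixels), "camera_from_world" (4x4, takes a point from world to camera coordinates). Camera axes: x right, y down, z forward; pixel columns grow to the right and rows downward; lengths in mm; the calibration is good to about 2 mm. A picture is of the moment at which its call begins: read the wrist's pose just before it. camera_params takes no time and is no camera call; for the wrist camera it gives the pose at the moment of the call.
- bot.close_job(): hands the job in; it is judged then, once.
The state is a dict: "time": time; "joint_positions": joint angles; "dq": joint speeds; "tau": joint torques, N m; "tool_pos": TCP position; "tcp_rot": TCP orientation; "contact_force": force on the tool from outside, world axes, zero at the start; "moment": the same for the moment, N m; "grip_width": finger opening in mm; "finger_force": force on a finger pad.
Only numpy, scipy, OpenCV 4.12 (cv2) and the standard library are available. Lean on these libraries where they do the work, as an engineer would, in place of code of your own. Each camera call takes 0.05 s, during which the arm holds its last target. There are 200 camera calls.

## Working session

There is one attempt and no reset: what is moved stays moved. The work goes in short steps, Python scripts to look and compute and a shell command to move; the robot and the scene stay as the last step left them, time stands still between calls to the robot, and variables do not carry over. Pictures are saved under pics/ and viewed, at most 10 in all, crops included, and the job is handed in when it is done.

```bash
mkdir -p pics; python3 - <<'E'
from plant import bot
import cv2
for n in("scene","top"):
    cv2.imwrite(f"pics/{n}0.png",bot.capture(n)); p=bot.camera_params(n); print(n,p)
o=bot.get_obs(); print(o)
E
```

```text
scene {'fovy': 42.24736875727543, 'cx': 285.742711492685, 'cy': 216.23801362235903, 'camera_from_world': array([[ 8.22293986e-01, -5.69029362e-01,  6.17949305e-03,
        -5.48032989e+02],
       [-4.22615631e-01, -6.17914226e-01, -6.63006816e-01,
         3.39698959e+01],
       [ 3.81088742e-01,  5.42574967e-01, -7.48587855e-01,
         1.04410525e+03],
       [ 0.00000000e+00,  0.00000000e+00,  0.00000000e+00,
         1.00000000e+00]])}
top {'fovy': 52.19289548485039, 'cx': 282.6818504095408, 'cy': 209.5768084906456, 'camera_from_world': array([[ 6.21753741e-03, -9.99830730e-01,  1.73162721e-02,
        -3.45081233e+02],
       [-9.88263656e-01, -8.78686950e-03, -1.52504874e-01,
         4.43394006e+02],
       [ 1.52631215e-01, -1.61648376e-02, -9.88151006e-01,
         8.64634284e+02],
       [ 0.00000000e+00,  0.00000000e+00,  0.00000000e+00,
         1.00000000e+00]])}
{'time': 0.1, 'joint_positions': array([-1.27301360e+00,  3.42690295e-01,  1.52490991e+00, -1.70770758e-05,
        1.27537924e+00, -1.46016276e-01]), 'dq': array([ 0.00072603, -0.00047645, -0.0030061 ,  0.00161578,  0.00097189,
       -0.00042057]), 'tau': array([ 9.45104439e-04, -4.32006311e+01, -2.44694388e+01,  7.18234177e-02,
        5.26105484e-02, -5.85272596e-05]), 'tool_pos': array([ 225.33150614, -473.82024088,  243.09914469]), 'tcp_rot': array([-3.14021824e+00, -1.85618687e-04,  4.43803862e-01]), 'contact_force': array([0.58174742, 0.10603776, 0.74605349]), 'moment': array([-0.00214439, -0.01842087, -0.01013653]), 'finger_force': 0.0, 'grip_width': 91.81170048459029}
```

View pics/top0.png

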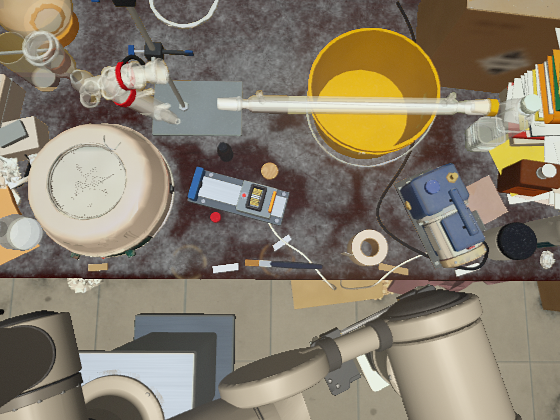

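View pics/scene0.png

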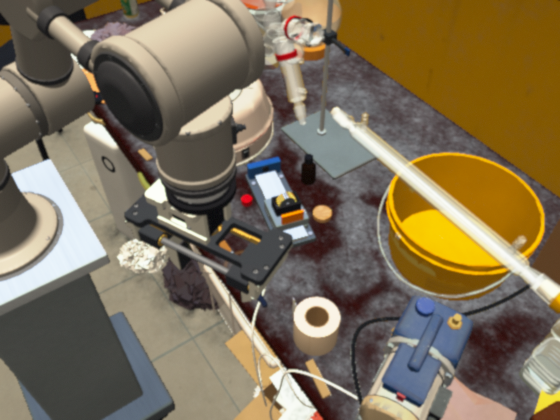

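The top view shows the rail from the blue stop at about (195,185) to its -y end at about (290,210), with the carriage near (262,200). I'll enlarge that area.

```bash
python3 - <<'E'
import cv2
a=cv2.imread("pics/top0.png")[150:250,175:305]
cv2.imwrite("pics/c1.png",cv2.resize(a,None,fx=6,fy=6,interpolation=cv2.INTER_CUBIC))
E
```

```text
(no output)
```

View pics/c1.png

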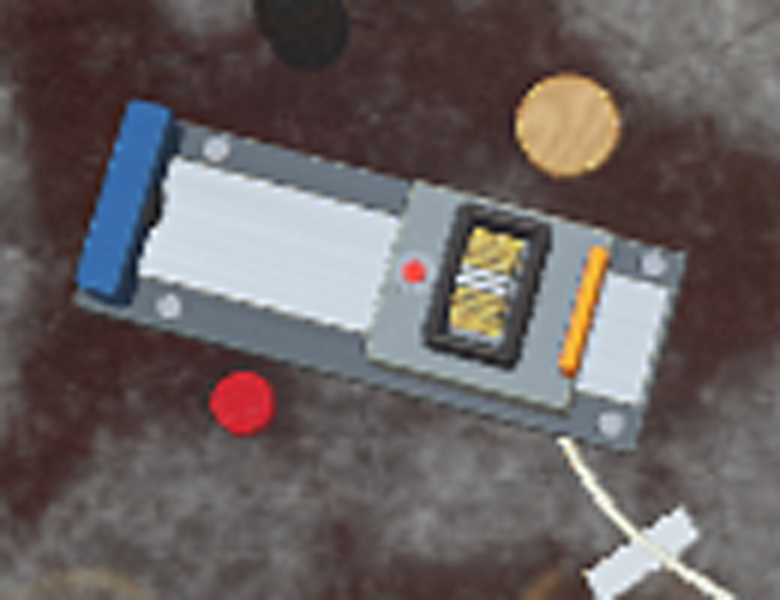

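```bash
cat > h.py <<'E'
import numpy as np
from plant import bot
def proj(n,P):
    p=bot.camera_params(n);f=210/np.tan(np.radians(p["fovy"]/2))
    c=np.c_[P,np.ones(len(P))]@p["camera_from_world"].T
    return c[:,:2]/c[:,2:3]*f+[p["cx"],p["cy"]]
def unproj(n,uv,z):
    p=bot.camera_params(n);f=210/np.tan(np.radians(p["fovy"]/2));T=p["camera_from_world"]
    R=T[:3,:3];o=-R.T@T[:3,3];d=R.T@[(uv[0]-p["cx"])/f,(uv[1]-p["cy"])/f,1]
    return o+d*(z-o[2])/d[2]
E
python3 - <<'E'
from h import *
from scipy.optimize import least_squares
S=lambda c:[(c[0]+.5)/6-.5+175,(c[1]+.5)/6-.5+150]
pts=[((413,183),(33,-5,43)),((368,360),(-33,-5,43)),((572,408),(-33,-79,43)),((615,233),(33,-79,43)),
((685,252),(38,-105,8)),((635,450),(-38,-105,8)),((78,300),(-38,105,8))]
uv=np.array([S(a) for a,_ in pts]);L=np.array([b for _,b in pts],float)
def W(q,L):
    c,s=np.cos(q[2]),np.sin(q[2]);return np.c_[L[:,0]*c-L[:,1]*s+q[0],L[:,0]*s+L[:,1]*c+q[1],L[:,2]]
r=least_squares(lambda q:(proj("top",W(q,L))-uv).ravel(),[480,-250,-.25],x_scale=[10,10,.1])
q=r.x;print(q,r.fun.reshape(-1,2).round(2))
def loc(c,z):
    w=unproj("top",S(c),z);d=w[:2]-q[:2];c_,s=np.cos(q[2]),np.sin(q[2])
    return w.round(1),np.round([d[0]*c_+d[1]*s,-d[0]*s+d[1]*c_],1)
for n,c,z in [("plate+x",(602,249),65),("plate-x",(571,373),65),("h1",(462,203),67),("h2",(550,222),67),("h3",(510,368),67),("h4",(425,345),67),("white",(483,281),79),("pin",(414,271),50),("cap",(243,403),13),("knob",(568,125),16),("bottle",(325,25),60),("stop",(150,102),46),("stop2",(78,295),46),("stop3",(130,303),46)]: print(n,*loc(c,z))
E
```

```text
[ 4.78915007e+02 -2.45824260e+02 -2.50796832e-01] [[ 0.21 -1.12]
 [-0.77 -0.73]
 [-0.48  0.29]
 [ 0.47 -0.58]
 [ 0.8   0.33]
 [ 0.27  0.73]
 [-0.46  1.09]]
plate+x [ 479.9 -325.1   65. ] [ 20.6 -76.6]
plate-x [ 437. -315.   65.] [-23.5 -77.4]
h1 [ 495.  -277.2   67. ] [ 23.4 -26.4]
h2 [ 488.7 -307.3   67. ] [ 24.7 -57.1]
h3 [ 438.2 -294.4   67. ] [-27.4 -57.1]
h4 [ 445.8 -265.5   67. ] [-27.2 -27.3]
white [ 465.8 -285.4   79. ] [ -2.9 -41.6]
pin [ 474.5 -260.    50. ] [ -0.8 -14.8]
cap [ 432.8 -197.    13. ] [-56.8  35.9]
knob [ 535.4 -312.2   16. ] [ 71.2 -50.3]
bottle [ 559.3 -228.1   60. ] [73.4 37.1]
stop [ 534.7 -165.9   46. ] [34.2 91.3]
stop2 [ 465.6 -143.4   46. ] [-38.3  95.9]
stop3 [ 463.  -161.5   46. ] [-36.3  77.7]
```

```bash
python3 -m pendant '[[[0.85,0.61,0],[0,0,0.73],-1],[[0.85,0.61,0],[0,0,0.73],-1],[[0.85,0.61,0],[0,0,0.73],-1],[[0.85,0.61,0],[0,0,0.73],-1],[[0.85,0.61,0],[0,0,0.73],-1],[[0.85,0.61,0],[0,0,0.73],-1],[[0.85,0.61,0],[0,0,0.73],-1],[[0.85,0.61,0],[0,0,0.73],-1],[[0.85,0.61,0],[0,0,0.73],-1],[[0.85,0.61,0],[0,0,0.73],-1]]'
```

```text
time: 0.93
tool_pos: [481.4, -289.9, 243.4]
tcp_rot: [-3.141, -0.0, 1.324]
contact_force: [0.0, 0.0, 0.4]
grip_width: 30.0
finger_force: 0.0
```

```bash
python3 -m pendant '[[[0,0,-0.5],[0,0,0],-1],[[0,0,-0.5],[0,0,0],-1],[[0,0,-0.5],[0,0,0],-1],[[0,0,-0.5],[0,0,0],-1],[[0,0,-0.5],[0,0,0],-1],[[0,0,-0.5],[0,0,0],-1],[[0,0,0],[0,0,0],-1],[[0,0,0],[0,0,0],-1],[[0,0,0],[0,0,0],-1],[[0,0,0],[0,0,0],-1]]'
python3 - <<'E'
from plant import bot
import cv2,numpy as np
from h import *
p=bot.camera_params("wrist");print(p)
w=bot.capture("wrist");t=bot.capture("top")
cv2.imwrite("pics/w1.png",w)
print(proj("wrist",np.array([[466.5,-286,79],[458.5,-320,65]])))
E
```

```text
time: 1.77
tool_pos: [480.9, -291.5, 154.8]
tcp_rot: [3.14, 0.001, 1.32]
contact_force: [0.8, -0.1, -0.6]
grip_width: 0.7
finger_force: 0.0
{'fovy': 67.80868480737105, 'cx': 272.45736343364035, 'cy': 208.21676570209178, 'camera_from_world': array([[ 9.68552489e-01, -2.48803604e-01,  1.68619520e-03,
        -5.39412411e+02],
       [-2.41588190e-01, -9.38799967e-01,  2.45539750e-01,
        -1.66622755e+02],
       [-5.95081747e-02, -2.38225501e-01, -9.69385056e-01,
         2.63111104e+02],
       [ 0.00000000e+00,  0.00000000e+00,  0.00000000e+00,
         1.00000000e+00]])}
[[250.18460852 220.13609059]
 [253.0298626  257.24884576]]
```

View pics/w1.png

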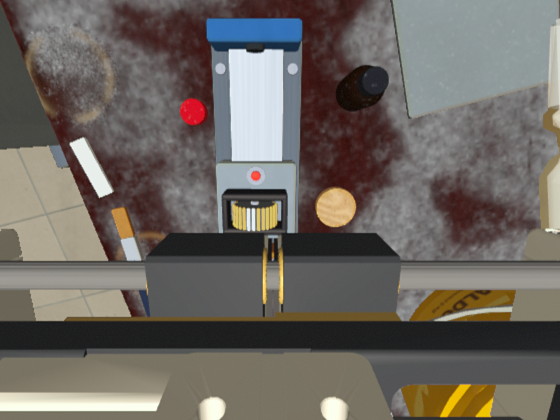

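The wrist view shows the rail vertical at u≈255. The housing spans u 223–287, the white ridges sit near (251,218), and the finger seam is at u≈272. So the wheel is about 13 mm toward -x of the tool, which makes this a good place to start the strokes.

```bash
python3 -m pendant '[[[0.08,0.04,-0.7],[0,0,0],-1],[[0,0,-0.7],[0,0,0],-1],[[0,0,-0.4],[0,0,0],-1],[[0,0,0],[0,0,0],-1],[[0,0,-0.04],[0,0,0],-1],[[0,0,-0.04],[0,0,0],-1],[[0,0,-0.03],[0,0,0],-1],[[0,0,-0.03],[0,0,0],-1],[[0,0,0],[0,0,0],-1],[[0,0,0],[0,0,0],-1]]'
```

```text
time: 2.7
tool_pos: [483.0, -290.1, 96.0]
tcp_rot: [3.141, 0.0, 1.32]
contact_force: [-0.4, 0.6, -0.3]
grip_width: 0.5
finger_force: 0.0
```

```bash
python3 -m pendant '[[[0,0,-0.04],[0,0,0],-1],[[0,0,-0.03],[0,0,0],-1],[[0,0,0],[0,0,0],-1],[[0,0,0],[0,0,0],-1],[[0,0,0],[0,0,0],-1],[[0,0,0],[0,0,0],-1],[[0,0,0],[0,0,0],-1],[[0,0,0],[0,0,0],-1],[[0,0,0],[0,0,0],-1],[[0,0,0],[0,0,0],-1]]'
```

```text
time: 3.53
tool_pos: [482.8, -290.0, 93.5]
tcp_rot: [3.141, 0.0, 1.32]
contact_force: [-0.3, 0.4, -0.7]
grip_width: 0.6
finger_force: 0.0
```

```bash
python3 -m pendant '[[[-0.16,0.04,0],[0,0,0],-1],[[-0.16,0.04,0],[0,0,0],-1],[[-0.16,0.04,0],[0,0,0],-1],[[0,0,0],[0,0,0],-1],[[0,0,0],[0,0,0],-1],[[0,0,0],[0,0,0],-1],[[0,0,0],[0,0,0],-1],[[0,0,0],[0,0,0],-1],[[0,0,0],[0,0,0],-1],[[0,0,0],[0,0,0],-1]]'
python3 - <<'E'
from plant import bot
import cv2
w=bot.capture("wrist");cv2.imwrite("pics/w2.png",cv2.resize(w[160:300,180:360],None,fx=4,fy=4,interpolation=cv2.INTER_CUBIC))
E
```

```text
time: 4.37
tool_pos: [468.0, -286.3, 93.8]
tcp_rot: [-3.141, 0.0, 1.32]
contact_force: [0.6, 1.5, 5.6]
grip_width: 0.3
finger_force: 2.7
```

View pics/w2.png

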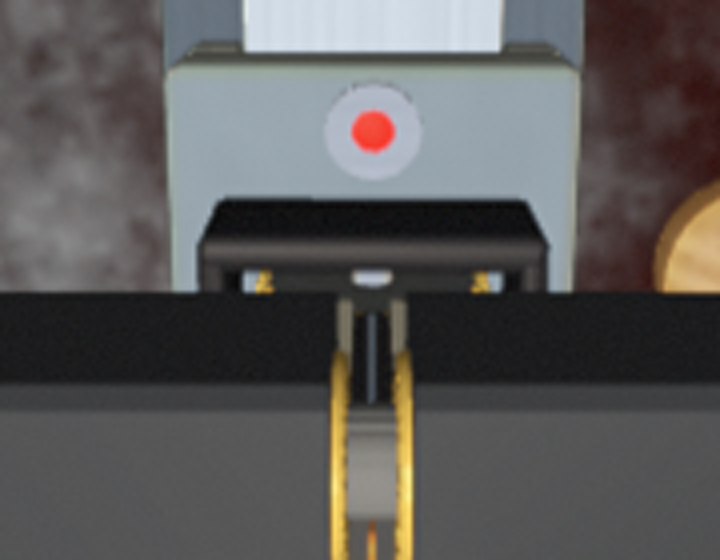

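The contact force is 5.6 N and the seam lines up with the pin (both at crop u≈373), so the wheel centre is under TCP (468,-286.3). I'll finish this stroke, then lift and measure.

```bash
python3 -m pendant '[[[-0.19,0.05,0],[0,0,0],-1],[[-0.19,0.05,0],[0,0,0],-1],[[-0.2,0.05,0],[0,0,0],-1],[[0,0,0.3],[0,0,0],-1],[[0.58,-0.15,0.8],[0,0,0],-1],[[0.58,-0.15,0.8],[0,0,0],-1],[[0,0,0],[0,0,0],-1],[[0,0,0],[0,0,0],-1],[[0,0,0],[0,0,0],-1],[[0,0,0],[0,0,0],-1]]'
cat > look.py <<'E'
import cv2,sys
from h import *
w=bot.capture("wrist");n=sys.argv[1]
uv=proj("wrist",np.array([[468,-286.3,76.]]))[0];print(bot.get_obs()["tool_pos"].round(1),uv.round(1))
c=w[int(uv[1])-50:int(uv[1])+35,int(uv[0])-50:int(uv[0])+50]
cv2.imwrite(f"pics/{n}.png",cv2.resize(c,None,fx=7,fy=7,interpolation=cv2.INTER_CUBIC))
E
python3 look.py w3
```

```text
time: 5.25
tool_pos: [484.6, -290.1, 149.3]
tcp_rot: [-3.139, -0.001, 1.32]
contact_force: [-0.4, 0.6, 0.8]
grip_width: 0.3
finger_force: 0.0
[ 484.7 -290.2  149.3] [247.8 224. ]
```

View pics/w3.png

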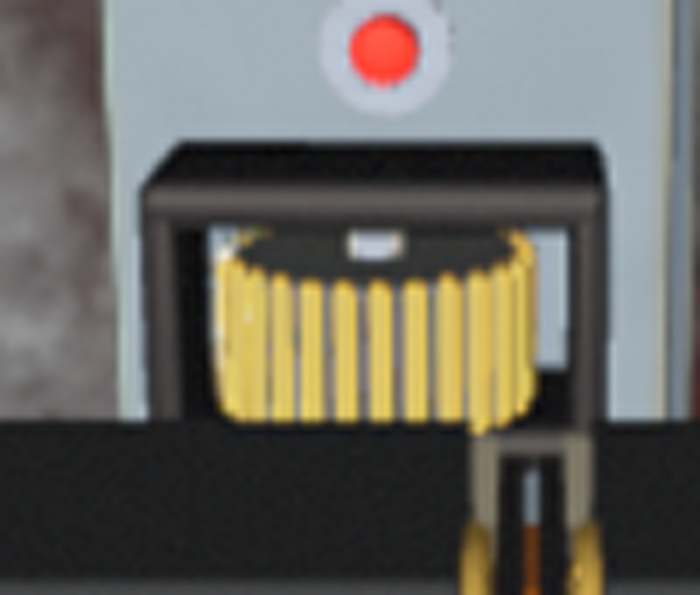

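The ridges are clear, and the white pair is now at the left edge near crop (225,250). That puts the wheel at about 1.4 rad, up from about 0.2, so one stroke gives about 1.2 rad. Next I'll run 8 more strokes.

```bash
python3 -m pendant '[[[0,0,-0.8],[0,0,0],-1],[[0,0,-0.8],[0,0,0],-1],[[0,0,-0.32],[0,0,0],-1],[[-0.194,0.049,0],[0,0,0],-1],[[-0.194,0.049,0],[0,0,0],-1],[[-0.194,0.049,0],[0,0,0],-1],[[-0.194,0.049,0],[0,0,0],-1],[[-0.194,0.049,0],[0,0,0],-1],[[-0.194,0.049,0],[0,0,0],-1],[[0,0,0.32],[0,0,0],-1]]'
python3 -m pendant '[[[0.582,-0.147,0],[0,0,0],-1],[[0.582,-0.147,0],[0,0,0],-1],[[0,0,-0.32],[0,0,0],-1],[[-0.194,0.049,0],[0,0,0],-1],[[-0.194,0.049,0],[0,0,0],-1],[[-0.194,0.049,0],[0,0,0],-1],[[-0.194,0.049,0],[0,0,0],-1],[[-0.194,0.049,0],[0,0,0],-1],[[-0.194,0.049,0],[0,0,0],-1],[[0,0,0.32],[0,0,0],-1]]'
python3 -m pendant '[[[0.582,-0.147,0],[0,0,0],-1],[[0.582,-0.147,0],[0,0,0],-1],[[0,0,-0.32],[0,0,0],-1],[[-0.194,0.049,0],[0,0,0],-1],[[-0.194,0.049,0],[0,0,0],-1],[[-0.194,0.049,0],[0,0,0],-1],[[-0.194,0.049,0],[0,0,0],-1],[[-0.194,0.049,0],[0,0,0],-1],[[-0.194,0.049,0],[0,0,0],-1],[[0,0,0.32],[0,0,0],-1]]'
python3 -m pendant '[[[0.582,-0.147,0],[0,0,0],-1],[[0.582,-0.147,0],[0,0,0],-1],[[0,0,-0.32],[0,0,0],-1],[[-0.194,0.049,0],[0,0,0],-1],[[-0.194,0.049,0],[0,0,0],-1],[[-0.194,0.049,0],[0,0,0],-1],[[-0.194,0.049,0],[0,0,0],-1],[[-0.194,0.049,0],[0,0,0],-1],[[-0.194,0.049,0],[0,0,0],-1],[[0,0,0.32],[0,0,0],-1]]'
```

```text
time: 6.13
tool_pos: [448.6, -280.9, 101.2]
tcp_rot: [-3.137, -0.002, 1.32]
contact_force: [-0.2, -0.1, -0.8]
grip_width: 0.5
finger_force: 0.0
time: 6.97
tool_pos: [447.7, -280.3, 100.9]
tcp_rot: [-3.136, -0.003, 1.319]
contact_force: [-0.1, 0.1, -0.8]
grip_width: 0.4
finger_force: 0.0
time: 7.8
tool_pos: [447.7, -280.3, 100.9]
tcp_rot: [-3.135, -0.003, 1.319]
contact_force: [0.7, 0.1, -0.4]
grip_width: 0.3
finger_force: 0.0
time: 8.63
tool_pos: [447.7, -280.3, 100.9]
tcp_rot: [-3.136, -0.003, 1.319]
contact_force: [-0.2, -0.1, 0.4]
grip_width: 0.1
finger_force: 0.0
```

```bash
python3 -m pendant '[[[0.62,-0.16,0],[0,0,0],-1],[[0.62,-0.16,0],[0,0,0],-1],[[0,0,-0.32],[0,0,0],-1],[[-0.194,0.049,0],[0,0,0],-1],[[-0.194,0.049,0],[0,0,0],-1],[[-0.194,0.049,0],[0,0,0],-1],[[-0.194,0.049,0],[0,0,0],-1],[[-0.194,0.049,0],[0,0,0],-1],[[-0.194,0.049,0],[0,0,0],-1],[[0,0,0.32],[0,0,0],-1]]'
python3 -m pendant '[[[0.582,-0.147,0],[0,0,0],-1],[[0.582,-0.147,0],[0,0,0],-1],[[0,0,-0.32],[0,0,0],-1],[[-0.194,0.049,0],[0,0,0],-1],[[-0.194,0.049,0],[0,0,0],-1],[[-0.194,0.049,0],[0,0,0],-1],[[-0.194,0.049,0],[0,0,0],-1],[[-0.194,0.049,0],[0,0,0],-1],[[-0.194,0.049,0],[0,0,0],-1],[[0,0,0.32],[0,0,0],-1]]'
python3 -m pendant '[[[0.582,-0.147,0],[0,0,0],-1],[[0.582,-0.147,0],[0,0,0],-1],[[0,0,-0.32],[0,0,0],-1],[[-0.194,0.049,0],[0,0,0],-1],[[-0.194,0.049,0],[0,0,0],-1],[[-0.194,0.049,0],[0,0,0],-1],[[-0.194,0.049,0],[0,0,0],-1],[[-0.194,0.049,0],[0,0,0],-1],[[-0.194,0.049,0],[0,0,0],-1],[[0,0,0.32],[0,0,0],-1]]'
python3 -m pendant '[[[0.582,-0.147,0.8],[0,0,0],-1],[[0.582,-0.147,0.8],[0,0,0],-1],[[0,0,0],[0,0,0],-1],[[0,0,0],[0,0,0],-1],[[0,0,0],[0,0,0],-1],[[0,0,0],[0,0,0],-1],[[0,0,0],[0,0,0],-1],[[0,0,0],[0,0,0],-1],[[0,0,0],[0,0,0],-1],[[0,0,0],[0,0,0],-1]]'
python3 look.py w4
```

```text
time: 9.47
tool_pos: [450.0, -281.1, 101.1]
tcp_rot: [-3.136, -0.002, 1.319]
contact_force: [-0.1, 0.2, -0.1]
grip_width: 0.3
finger_force: 0.0
time: 10.3
tool_pos: [449.9, -281.1, 101.0]
tcp_rot: [-3.136, -0.002, 1.319]
contact_force: [-0.5, 0.6, -0.6]
grip_width: 0.8
finger_force: 0.0
time: 11.13
tool_pos: [449.9, -281.1, 101.0]
tcp_rot: [-3.136, -0.003, 1.319]
contact_force: [0.4, 0.2, 0.4]
grip_width: 0.1
finger_force: 0.0
time: 11.97
tool_pos: [487.9, -291.6, 150.2]
tcp_rot: [-3.141, -0.0, 1.32]
contact_force: [0.7, -0.3, 0.3]
grip_width: 0.2
finger_force: 0.0
[ 487.9 -291.6  150.2] [242.8 222.9]
```

View pics/w4.png

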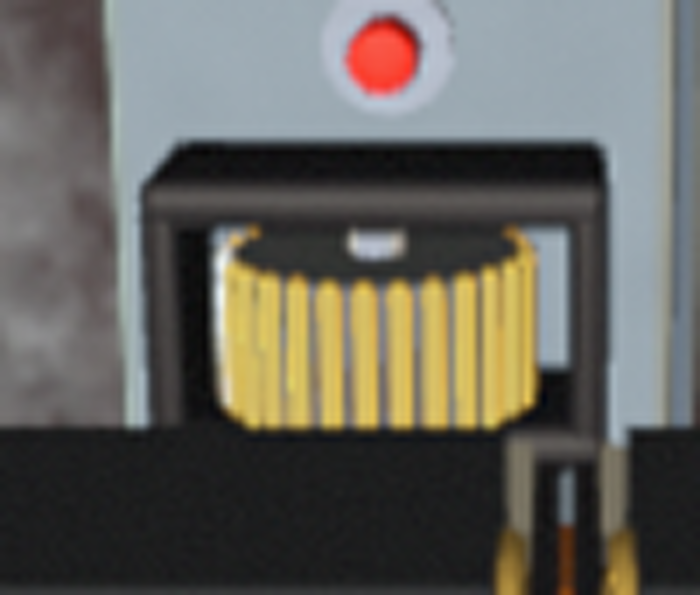

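```bash
cat > pin.py <<'E'
import cv2,numpy as np,sys
for n in sys.argv[1:]:
    a=cv2.imread(f"pics/{n}.png").astype(int)
    red=(a[...,2]>180)&(a[...,1]<130)&(a[...,0]<130); red[150:]=0
    y,x=np.nonzero(red); g=a[:,360:400].mean(axis=(1,2)); d=np.diff(g)
    # deck->housing back edge (dark step) as reference
    k=100+np.argmin(d[100:170]); print(n,"pin",x.mean().round(1),y.mean().round(1),"area",red.sum(),"dia",(2*np.sqrt(red.sum()/np.pi)).round(1),"edge",k)
E
python3 pin.py w3 w4
```

```text
w3 pin 383.6 50.1 area 3585 dia 67.6 edge 142
w4 pin 380.8 58.7 area 3730 dia 68.9 edge 142
```

```bash
python3 - <<'E'
from h import *
p=bot.camera_params("wrist");f=210/np.tan(np.radians(p["fovy"]/2));T=p["camera_from_world"];R=T[:3,:3];o4=-R.T@T[:3,3]
W=np.array([468,-286.3]);ex=np.array([.969,-.248]);ey=np.array([.248,.969])
def pr(P,o):
    c=R@(np.array(P)-o);return c[:2]/c[2]*f
d=np.array([484.7-487.9,1.4,149.3-150.2])
for y in(14.6,):
  e=[*(W+ey*y),67]
  for h in (46,50,54):
    P=lambda r:[*(W+ey*27),h+r]
    v3=pr(P(.7),o4+d)-pr(e,o4+d)
    print(h,"v3 rel",v3*7,[(r,((pr(P(r),o4)-pr(e,o4)-v3)*7).round(1)) for r in(.7,3.7,6.7)])
E
```

```text
46 v3 rel [  11.50939946 -147.32646714] [(0.7, array([2.1, 0.9])), (3.7, array([-0.1,  5.1])), (6.7, array([-2.5,  9.4]))]
50 v3 rel [   8.94705355 -141.6296777 ] [(0.7, array([1.7, 0.8])), (3.7, array([-0.7,  5.1])), (6.7, array([-3.1,  9.5]))]
54 v3 rel [   6.30159162 -135.7480988 ] [(0.7, array([1.2, 0.7])), (3.7, array([-1.2,  5.1])), (6.7, array([-3.7,  9.7]))]
```

```bash
python3 - <<'E'
from h import *
import cv2
p=bot.camera_params("wrist");f=210/np.tan(np.radians(p["fovy"]/2));T=p["camera_from_world"];R=T[:3,:3];o4=-R.T@T[:3,3]
W=np.array([468,-286.3]);ey=np.array([.248,.969])
def pr(P,o):
    c=R@(np.array(P)-o);return c[:2]/c[2]*f
d=np.array([484.7-487.9,1.4,149.3-150.2])
e=[*(W+ey*16),43]
for h in (44,48,52):
    P=lambda r:[*(W+ey*27),h+r]
    v3=pr(P(.7),o4+d)-pr(e,o4+d)
    print(h,"v3 rel",v3*7,[(r,((pr(P(r),o4)-pr(e,o4)-v3)*7).round(1)) for r in(.7,3.7,6.7)])
# sub-pixel image registration of deck texture/edges between w3 and w4 near the pin
a,b=[cv2.cvtColor(cv2.imread(f"pics/{n}.png"),cv2.COLOR_BGR2GRAY).astype(np.float32) for n in("w3","w4")]
print("housing shift",cv2.phaseCorrelate(a[125:215,120:640],b[125:215,120:640],cv2.createHanningWindow((520,90),cv2.CV_32F)))
E
```

```text
44 v3 rel [ -2.81145403 -91.9623856 ] [(0.7, array([-0.5,  0.2])), (3.7, array([-2.7,  4.3])), (6.7, array([-5. ,  8.5]))]
48 v3 rel [ -5.33370322 -86.35474203] [(0.7, array([-1.,  0.])), (3.7, array([-3.3,  4.3])), (6.7, array([-5.6,  8.6]))]
52 v3 rel [ -7.93710966 -80.56666389] [(0.7, array([-1.4, -0.1])), (3.7, array([-3.8,  4.3])), (6.7, array([-6.2,  8.8]))]
housing shift ((0.024504303236085434, 0.04150925273813044), 0.36708923308447067)
```

```bash
python3 -m pendant '[[[-0.81,0.21,0],[0,0,0],-1],[[-0.81,0.21,0],[0,0,0],-1],[[-0.81,0.21,0],[0,0,0],-1],[[-0.81,0.21,0],[0,0,0],-1],[[0,0,0],[0,0,0],-1],[[0,0,0],[0,0,0],-1],[[0,0,0],[0,0,0],-1],[[0,0,0],[0,0,0],-1],[[0,0,0],[0,0,0],-1],[[0,0,0],[0,0,0],-1]]'
python3 - <<'E'
from h import *
import cv2
w=bot.capture("wrist")
W=np.array([468,-286.3]);ey=np.array([.248,.969])
P=np.array([[*(W+ey*27),z] for z in(43,44.7,47.7,50.7)])
uv=proj("wrist",P);u0,v0=(uv[0]-40).astype(int);print(bot.get_obs()["tool_pos"],uv-[u0,v0],((uv-[u0,v0])*7).round())
cv2.imwrite("pics/w5.png",cv2.resize(w[v0:v0+80,u0:u0+110],None,fx=7,fy=7,interpolation=cv2.INTER_CUBIC))
E
```

```text
time: 12.85
tool_pos: [391.5, -266.6, 150.3]
tcp_rot: [3.141, 0.0, 1.32]
contact_force: [-0.4, -0.7, 1.2]
grip_width: 0.4
finger_force: 0.0
[ 391.37301404 -266.50250481  150.26551727] [[40.80945064 40.1163479 ]
 [41.45213545 40.44496363]
 [42.60723165 41.03558405]
 [43.78988682 41.64029585]] [[286. 281.]
 [290. 283.]
 [298. 287.]
 [307. 291.]]
```

View pics/w5.png

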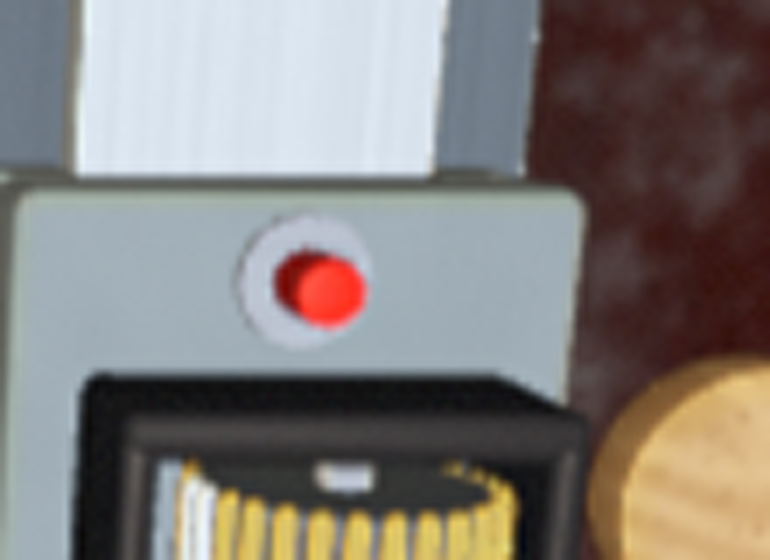

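The pin top at crop (331,291) is offset (25,11) px from its ring centre (306,280). That puts it about 8 mm above the deck, so it has risen about 6 mm. The white pair is again near the -x side, so the wheel is at about 2.2 turns, inside the window. Next I'll go behind the plate, slightly toward -x to stay clear of the bucket.

```bash
python3 -m pendant '[[[0.43,-0.63,0],[0,0,0],-1],[[0.43,-0.63,0],[0,0,0],-1],[[0.43,-0.63,0],[0,0,0],-1],[[0.44,-0.62,0],[0,0,0],-1],[[0,0,-0.5],[0,0,0],-1],[[0,0,-0.6],[0,0,0],-1],[[0,0,-0.6],[0,0,0],-1],[[0,0,-0.6],[0,0,0],-1],[[0,0,-0.5],[0,0,0],-1],[[0,0,0],[0,0,0],-1]]'
python3 - <<'E'
from plant import bot
import cv2
w=bot.capture("wrist");t=bot.capture("top")
cv2.imwrite("pics/p1.png",cv2.hconcat([w[60:420,100:460],cv2.resize(t[90:270,180:400],None,fx=2,fy=2)]))
E
```

```text
time: 13.73
tool_pos: [441.6, -340.3, 63.3]
tcp_rot: [-3.137, -0.003, 1.32]
contact_force: [0.1, 0.9, 0.2]
grip_width: 0.3
finger_force: 0.0
```

View pics/p1.png

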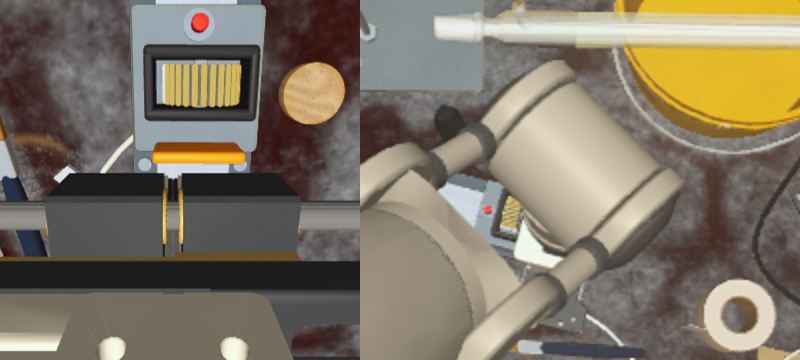

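The fingers stand behind the orange plate, about 12 mm to the -x side of its centre, with a small gap. The bucket is clear. Pushing along +y.

```bash
python3 -m pendant '[[[0.05,0.19,0],[0,0,0],-1],[[0.05,0.19,0],[0,0,0],-1],[[0.05,0.19,0],[0,0,0],-1],[[0.05,0.19,0],[0,0,0],-1],[[0.05,0.19,0],[0,0,0],-1],[[0,0,0],[0,0,0],-1],[[0,0,0],[0,0,0],-1],[[0,0,0],[0,0,0],-1],[[0,0,0],[0,0,0],-1],[[0,0,0],[0,0,0],-1]]'
```

```text
time: 14.67
tool_pos: [450.2, -313.1, 66.2]
tcp_rot: [-3.141, -0.0, 1.32]
contact_force: [0.0, -0.1, -0.2]
grip_width: 0.1
finger_force: 0.0
```

```bash
cat > car.py <<'E'
from h import *
import cv2
w=bot.capture("wrist").astype(int)
def cen(m,n=20):
    k,l,s,c=cv2.connectedComponentsWithStats(m.astype(np.uint8)); 
    return [(c[i].round(1),s[i].tolist()) for i in range(1,k) if s[i][4]>n]
W=np.array([468,-286.3]);ex=np.array([.969,-.248]);ey=np.array([.248,.969])
B,G,Rr=w[...,0],w[...,1],w[...,2]
for n,m,z in(("red",(Rr>150)&(G<90)&(B<90),51),("orange",(Rr>190)&(G>80)&(G<170)&(B<60),62),("blue",(B>130)&(Rr<80),46)):
    for c,s in cen(m):
        d=unproj("wrist",c,z)[:2]-W; print(n,c,s,"rail xy rel wheel0",(d@ex).round(1),(d@ey).round(1))
E
python3 car.py
```

```text
red [193.3  50.6] [175, 30, 38, 42, 1226] rail xy rel wheel0 -46.1 70.5
red [295.5 105.9] [288, 98, 16, 17, 215] rail xy rel wheel0 1.4 46.1
red [288. 230.] [252, 230, 73, 1, 73] rail xy rel wheel0 -1.5 -16.4
orange [293.9 231.5] [251, 231, 87, 3, 173] rail xy rel wheel0 0.8 -13.6
orange [272.5 240.5] [265, 240, 16, 2, 32] rail xy rel wheel0 -9.7 -18.2
```

The pin moved from 27 to 46 mm, so the carriage is unlocked and sliding. Carrying on.

```bash
python3 -m pendant '[[[0.045,0.18,0],[0,0,0],-1],[[0.045,0.18,0],[0,0,0],-1],[[0.045,0.18,0],[0,0,0],-1],[[0.045,0.18,0],[0,0,0],-1],[[0.045,0.18,0],[0,0,0],-1],[[0.045,0.18,0],[0,0,0],-1],[[0.045,0.18,0],[0,0,0],-1],[[0.045,0.18,0],[0,0,0],-1],[[0.045,0.18,0],[0,0,0],-1],[[0,0,0],[0,0,0],-1]]'
python3 -m pendant '[[[0.01,0.04,0],[0,0,0],-1],[[0.01,0.04,0],[0,0,0],-1],[[0.01,0.04,0],[0,0,0],-1],[[0.01,0.04,0],[0,0,0],-1],[[0.01,0.04,0],[0,0,0],-1],[[0.01,0.04,0],[0,0,0],-1],[[0.01,0.04,0],[0,0,0],-1],[[0,0,0],[0,0,0],-1],[[0,0,0],[0,0,0],-1],[[0,0,0],[0,0,0],-1]]'
python3 car.py
```

```text
time: 15.55
tool_pos: [462.6, -263.2, 66.5]
tcp_rot: [-3.141, -0.001, 1.321]
contact_force: [0.2, 0.3, 0.0]
grip_width: 0.1
finger_force: 0.0
time: 16.38
tool_pos: [464.6, -256.0, 66.4]
tcp_rot: [3.142, -0.0, 1.32]
contact_force: [-0.7, -0.4, -0.0]
grip_width: 0.2
finger_force: 0.6
red [296.9 108.8] [288, 101, 16, 17, 109] rail xy rel wheel0 1.9 103.8
red [199.7 154.8] [182, 137, 36, 36, 1012] rail xy rel wheel0 -46.1 82.0
red [295.7 227.2] [252, 222, 85, 12, 722] rail xy rel wheel0 2.4 44.1
orange [272.3 233.7] [264, 233, 18, 4, 37] rail xy rel wheel0 -10.0 44.3
blue [296.5  43.3] [224, 26, 146, 36, 5153] rail xy rel wheel0 1.5 133.7
```

```bash
python3 -m pendant '[[[0.01,0.03,0],[0,0,0],-1],[[0.01,0.03,0],[0,0,0],-1],[[0,0.03,0],[0,0,0],-1],[[0,0,0],[0,0,0],-1],[[0,0,0],[0,0,0],-1],[[0,0,0],[0,0,0],-1],[[0,0,0],[0,0,0],-1],[[0,0,0],[0,0,0],-1],[[0,0,0],[0,0,0],-1],[[0,0,0],[0,0,0],-1]]'
```

```text
time: 17.27
tool_pos: [465.2, -253.9, 66.4]
tcp_rot: [3.141, 0.0, 1.32]
contact_force: [-1.3, -4.1, -1.7]
grip_width: 0.6
finger_force: 2.5
```

```bash
python3 -m pendant '[[[0.01,0.03,0],[0,0,0],-1],[[0,0.03,0],[0,0,0],-1],[[0.01,0.02,0],[0,0,0],-1],[[0,0,0],[0,0,0],-1],[[0,0,0],[0,0,0],-1],[[0,0,0],[0,0,0],-1],[[0,0,0],[0,0,0],-1],[[0,0,0],[0,0,0],-1],[[0,0,0],[0,0,0],-1],[[0,0,0],[0,0,0],-1]]'
```

```text
time: 18.1
tool_pos: [465.3, -253.7, 66.5]
tcp_rot: [3.141, 0.004, 1.32]
contact_force: [-7.0, -15.4, -4.0]
grip_width: 0.1
finger_force: 7.8
```

The carriage is firmly against the stop: 17 N, and no further motion. Backing off and rising.

```bash
python3 -m pendant '[[[-0.08,-0.3,0],[0,0,0],-1],[[-0.08,-0.3,0],[0,0,0],-1],[[-0.08,-0.3,0],[0,0,0],-1],[[0,0,0.6],[0,0,0],-1],[[0,0,0.8],[0,0,0],-1],[[0,0,0.8],[0,0,0],-1],[[0,0,0.8],[0,0,0],-1],[[0,0,0],[0,0,0],-1],[[0,0,0],[0,0,0],-1],[[0,0,0],[0,0,0],-1]]'
python3 car.py
python3 - <<'E'
from plant import bot
import cv2
w=bot.capture("wrist")
cv2.imwrite("pics/end.png",cv2.resize(w[0:300,120:480],None,fx=2,fy=2,interpolation=cv2.INTER_CUBIC))
E
```

```text
time: 18.93
tool_pos: [458.3, -278.0, 155.9]
tcp_rot: [-3.141, -0.001, 1.32]
contact_force: [-0.2, -0.4, 0.1]
grip_width: 0.3
finger_force: 0.0
red [289.   80.9] [284, 76, 10, 11, 77] rail xy rel wheel0 1.2 106.3
red [222.1 120.5] [210, 108, 25, 26, 511] rail xy rel wheel0 -49.3 78.2
orange [284.7 162.6] [261, 162, 56, 2, 93] rail xy rel wheel0 -1.8 47.4
blue [289.   41.6] [242, 31, 95, 23, 2086] rail xy rel wheel0 1.1 133.9
```

View pics/end.png

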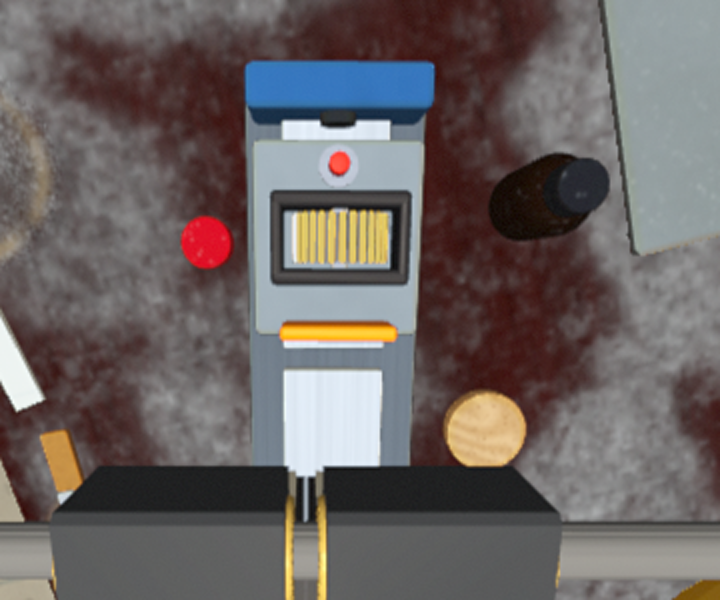

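```bash
python3 - <<'E'
from h import *
W=np.array([468,-286.3]);ex=np.array([.969,-.248]);ey=np.array([.248,.969])
def y(c,z):
    d=unproj("wrist",(120+c[0]/2,c[1]/2),z)[:2]-W;return (d@ex).round(1),(d@ey).round(1)
print("bumper",[(z,y((338,127),z)) for z in(22,30,38,46)])
print("stop top front",y((338,108),46),"back",y((338,62),46),"deckfront",y((338,141),43))
print("housing top",y((340,191),67),y((340,284),67),y((340,270),67),"plate top",y((340,322),65), "pin",y((340,163),51))
E
```

```text
bumper [(22, (np.float64(2.3), np.float64(123.7))), (30, (np.float64(2.0), np.float64(122.1))), (38, (np.float64(1.6), np.float64(120.6))), (46, (np.float64(1.2), np.float64(119.1)))]
stop top front (np.float64(1.1), np.float64(125.6)) back (np.float64(1.0), np.float64(140.9)) deckfront (np.float64(1.4), np.float64(114.8))
housing top (np.float64(1.2), np.float64(94.5)) (np.float64(1.6), np.float64(62.8)) (np.float64(1.5), np.float64(67.7)) plate top (np.float64(1.9), np.float64(48.9)) pin (np.float64(1.9), np.float64(105.9))
```

The final view shows the carriage at the stop end: the deck front measures 114.8 mm (expected 115) and the pin has moved 79 mm. The white ridges are still on the wheel's -x side near (295,237). The cap, knob and bottle are upright, with the cap at about the spot measured at the start. Handing in.

```bash
python3 -c "
from plant import bot
print(bot.close_job())"
```

```text
the job is handed in; nothing more can be done
None
```

I've handed the job in: the wheel is loosened by about 2.2 turns, the carriage is pushed home against the blue stop (about 78 mm of travel, 17 N and no further movement), and the arm is clear.

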